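Shift the polishing spindle's speed selector through its zigzag gate

TASK

Change the speed of the polishing spindle at its selector box: take the black lever along the zigzag slot into the neutral notch beside the blue dot and let go of it there completely for a moment, then take it again with the fingers turned a quarter turn, so that they fit between the yellow guards, and shift it fully home into the end slot that the green disc marks, keeping it out of the slot with the red disc. Let go of the lever at the end, and leave the tin and the brown bar on the box as they are.

Things in the scene. Friction and masses are not known exactly. Their poses are not given: they have to be found in the camera images.
- selector: grey selector box fixed to the bench, 265 x 282 mm, deck 64 mm above the bench; its place and yaw vary. Origin on the bench, z up; at yaw 0 x points away from the robot, y left. In its x, y (mm) the deck spans x -110 to 155, y -150 to 132. A zigzag slot 20 mm wide in the deck guides the lever; its straight legs run along x or y from point to point as listed below
- corner_1 (a point): first corner of the slot's centre line, on the deck, (-70, 0) mm in the selector's frame. The first leg comes to it along -y from its left end at (-70, 105); a short leg goes on along +x to corner_2
- corner_2 (a point): second corner, (-30, 0) mm in the selector's frame; the slot goes on along -y to corner_3
- corner_3 (a point): third corner, (-30, -50) mm in the selector's frame, where the slot meets the long leg along y = -50: back along -x to the neutral notch, onward along +x to the fork
- fork (a point): fork at the long leg's far end, (85, -50) mm in the selector's frame: a cross leg goes along +y to (85, 5) and along -y to (85, -105); from each of these ends a short end slot goes along +x to (110, 5) or (110, -105)
- first_guards (a point): point on the deck, (-70, 80) mm in the selector's frame, midway between two yellow hoops of 10 mm bar, 89 mm high above the deck, that run along y from 57 to 103, at x = -100 and -40 (centre lines; 50 mm clear between them). Fingers fit there only before and behind the lever along y
- second_guards (a point): point on the deck, (5, -50) mm in the selector's frame, midway between two yellow hoops of 10 mm bar, 89 mm high above the deck, that run along x from -9 to 19, at y = -80 and -20 (centre lines; 50 mm clear between them). Fingers fit there only before and behind the lever along x
- lever: the lever: upright steel stem 12 mm thick that stands in the slot (4 mm of play to each side) with a black round knob on top. It stays upright and slides on hidden rails in the selector's x and y only (it cannot turn, tilt or be lifted), with about 2 N of friction, and stays where it is left. Origin on the stem's axis 30 mm above the bench. It starts in the first leg, x = -70, y = 60 to 105 mm in the selector's frame
- lever_knob (a point): centre of the lever's black knob, a cylinder 34 mm across and 46 mm high, 58 mm above the deck (122 mm above the bench); the knob spans 34 to 80 mm above the deck
- neutral_notch (a point): point on the deck surface where the stem's axis stands when the lever is in the neutral notch: (-57, -50) mm in the selector's frame; the stem runs against the notch's end 2 mm nearer; a blue dot 20 mm wide lies 29 mm nearer than this point
- green_slot_end (a point): point on the deck surface where the stem's axis stands when the lever is fully home in the end slot marked green: at (110, 5) or (110, -105) mm of the selector's frame, whichever has the green disc; the stem runs against the slot's end 4 mm farther
- red_slot_end (a point): the same point in the other end slot, marked by the red disc; the discs are 24 mm across, 4 mm high, 28 mm beyond these points
- tin_center (a point): grey round tin, 69 mm across, 92 mm high, loose on the deck at the left, about (40, 86) mm of the selector's frame; point half-way up on its axis; z is its axis
- bar_center (a point): loose brown bar of polishing compound, 66 x 90 x 30 mm over all, lying at the deck's near right corner, about (-62, -113) mm of the selector's frame; its centre, half-way up
Not all that is in view belongs to the job. Leave any orange look-alike of the part that bears tin_center alone.

How it is judged:
By the outcome, as a careful person would: the job done as asked, in the order asked, and still so for the second after the job is handed in, with the robot touching nothing.
It also fails if it takes over 58 s, if anything falls off the work surface, if the arm or the gripper's body presses on something with over 40 N, if the wrist force passes 120 N, or if a joint passes its speed limit or range.

ROBOT

A 6-joint arm with a two-finger parallel gripper is mounted at the origin on a cart in front of the work surface, level with it; the furniture and walls round the work are solid. World frame = base frame: x ahead of the robot, y to its left, z up, the work surface at z = 0. Lengths are in m, angles in rad, forces in N, time in s.
With the tool pointing down it reaches from about 0.275 to 0.825 m from the base axis. Payload 5.2 kg.
Tool frame: the origin (TCP) lies between the finger pads; the fingertips stand 14 mm ahead of it and the grasp point (between the pads) lies 5 mm behind it (manip.nose_length is the distance from the TCP to the fingertips, in m); z points along the fingers, y is the direction in which the jaws open and shut (so a half turn about z gives the same grasp; the last joint's range is limited). The gripper opens to 93 mm and grips with 3 to 60 N. Pads are 15 mm wide; open, the fingers measure 128 mm over their backs; the gripper's body (75 mm by 188 mm) begins 65 mm behind the grasp point.
Start: joints at [-1.323, 0.259, 1.535, -0, 1.348, -0.203], TCP at [0.24, -0.495, 0.233] pointing down, gripper open.
Joint ranges: [-3.14, 3.14], [-0.91, 2.08], [0.19, 2.58], [-1.22, 4.36], [0.22, 2.71], [-3.12, 3.12]. Speed limits (rad/s): [2.57, 2.57, 3.14, 3.14, 3.14, 3.14].

INTERFACE

Orientations are given as a unit quaternion [w, x, y, z].
In Python, from bench import manip gives the robot as it stands. The module is installed in compiled form; this text tells all that it offers.
- The arm moves only by the tool drive_tool, never from a script. Its argument "increments" is a list of rows, each a list of 7 numbers: the shift along the world's x, y, z in mm, then the turn, a rotation vector about the world's x, y, z in rad, then the opening, from -1 (shut) to 1 (fully open). In form: [[x, y, z, ax, ay, az, grip], ...]. A call has 1 to 8 rows; each row is the pose to reach, as a shift and turn from the pose commanded when the call began; what a row does not reach only later rows make up. A row lasts 1/12 s, in which the tool goes at most 41.7 mm and 7.16 degrees, less where a joint would pass 70% of its speed; a pose out of reach is approached as far as the arm can. A call with a gripper value outside its range is refused whole. The fingers move at their own pace and stop on an object; "force" is the grip in N (left out, the last holds). Time passes only in rows, so rows that repeat a pose let the fingers close. It gives the time, the measured TCP pose, the force and the opening at its end, in the units of the state.
- manip.get_state(): the state, without advancing time (a new reading comes with each control period).
- manip.capture(name): name is "scene" or "top" or "wrist"; returns the picture (420x560x3 uint8, red, green, blue); there is no depth.
- manip.camera_info(name): a dict with "fx", "fy", "cx", "cy" (pixels), "pose" (4x4, takes a point from camera to world coordinates). Camera axes: x right, y down, z forward; pixel columns grow to the right and rows downward; lengths in m; the calibration is good to about 2 mm. A picture is of the moment at which its call begins: read the wrist's pose just before it. camera_info takes no time and is no camera call; for the wrist camera it gives the pose at the moment of the call.
- manip.job_done(): hands the job in, once; it reports no verdict.
Trained networks look in the newest picture that a camera, given by its name, has taken for a name from the list of things; names that differ only in an ending like _2 or _b are one class to them, and where a whole thing is asked for, a point or a joint stands for the part that bears it (a point fixed in the world has none). Each returns a list of dicts, best first, with "score" (0 to 1); they miss things now and then, are a little off and sometimes report something else, mostly with a low value. They report only what shows in the picture. A call takes as long as a camera call. They do not tell look-alikes from the thing itself.
- manip.boxes_of(camera, name): "uv" ([column, row] in pixels, amid what is visible of it).
- manip.landmark_of(camera, name): "uv" ([column, row] in pixels: a listed point, or the origin of a listed thing).
The state is a dict: "time_s": time; "joint_positions": joint angles; "joint_vel": joint speeds; "joint_efforts": joint torques, N m; "tool_pos": TCP position; "ee_rot": TCP orientation; "contact_force": force on the tool from outside, world axes, zero at the start; "torque": the same for the moment, N m; "opening": finger opening in m.
Only numpy, scipy, OpenCV 4.12 (cv2) and the standard library are available. Lean on these libraries where they do the work, as an engineer would, in place of code of your own. Each camera call takes 0.05 s, during which the arm holds its last target.

## Working session

There is one attempt and no reset: what is moved stays moved. The work goes in short steps, Python scripts to look and compute and a tool call to move; the robot and the scene stay as the last step left them, time stands still between calls to the robot, and variables do not carry over. Pictures are saved under pics/ and viewed, and the job is handed in when it is done.

Besides the shell and the picture viewer there is one more tool, called after "Call:" as name(argument=value, ...), one argument or row to a line, values as JSON. drive_tool: Moves the arm, as the interface text tells. Its arguments: {"type":"object","properties":{"increments":{"type":"array","items":{"type":"array","items":{"type":"number"}}},"force":{"type":"number"}},"required":["increments"]}

```bash
mkdir -p pics; cat > h.py <<'E'
import numpy as np, cv2
from bench import manip
def ray(cam,uv):
    i=manip.camera_info(cam);P=np.array(i["pose"])
    d=np.array([(uv[0]-i["cx"])/i["fx"],(uv[1]-i["cy"])/i["fy"],1.])
    return P[:3,3],P[:3,:3]@d
def atz(cam,uv,z):
    o,d=ray(cam,uv);return o+d*(z-o[2])/d[2]
def proj(cam,p):
    i=manip.camera_info(cam);P=np.array(i["pose"])
    q=P[:3,:3].T@(np.array(p)-P[:3,3]);return [round(i["fx"]*q[0]/q[2]+i["cx"],1),round(i["fy"]*q[1]/q[2]+i["cy"],1)]
def snap(cam,f):
    im=manip.capture(cam);cv2.imwrite("pics/"+f,im[:,:,::-1]);return im
E
python3 - <<'E'
from h import *
s=manip.get_state();print({k:np.round(v,3) for k,v in s.items()}, manip.nose_length)
Z=dict(corner_1=.064,corner_2=.064,corner_3=.064,fork=.064,first_guards=.064,second_guards=.064,lever_knob=.122,neutral_notch=.064,green_slot_end=.064,red_slot_end=.064,tin_center=.11,bar_center=.079)
for c in ["top","scene"]:
    snap(c,c+"1.png")
    for n,z in Z.items():
        r=manip.landmark_of(c,n)
        for d in r[:2]: print(c,n,np.round(d["uv"],1),round(d["score"],2),np.round(atz(c,d["uv"],z)*1000,1))
print(manip.get_state()["time_s"])
E
```

```text
{'time_s': np.float64(0.0), 'joint_positions': array([-1.323,  0.259,  1.536, -0.   ,  1.348, -0.203]), 'joint_vel': array([ 0.001,  0.002, -0.001, -0.001, -0.001, -0.002]), 'joint_efforts': array([-1.0000e-03, -4.3731e+01, -2.8401e+01,  7.2000e-02,  4.2000e-02,
       -0.0000e+00]), 'tool_pos': array([ 0.239, -0.495,  0.232]), 'ee_rot': array([-0.001,  0.975,  0.223, -0.   ]), 'contact_force': array([ 0.333,  0.094, -0.136]), 'torque': array([ 0.055,  0.036, -0.017]), 'opening': np.float64(0.093)} 0.014
top corner_1 [282.6 235.3] 0.86 [510.5 -61.2  64. ]
top corner_1 [286.7 254.4] 0.7 [473.7 -68.2  64. ]
top corner_2 [282.6 235.3] 0.86 [510.5 -61.2  64. ]
top corner_2 [286.7 254.4] 0.7 [473.7 -68.2  64. ]
top corner_3 [282.6 235.3] 0.86 [510.5 -61.2  64. ]
top corner_3 [286.7 254.4] 0.7 [473.7 -68.2  64. ]
top fork [307.  175.2] 0.87 [ 629.3 -112.1   64. ]
top first_guards [242.1 253.2] 0.78 [477.4  16.6  64. ]
top second_guards [306.1 217.1] 0.57 [ 545.3 -107.6   64. ]
top lever_knob [233.7 249.4] 0.63 [478.3  28.7 122. ]
top neutral_notch [304.7 248.9] 0.88 [ 483.6 -102.8   64. ]

[... 501 characters left out ...]
 ]
scene corner_3 [322.7 212.7] 0.87 [ 508.  -115.6   64. ]
scene corner_3 [325.8 229.3] 0.59 [477.8 -61.4  64. ]
scene fork [275.9 202.2] 0.7 [ 619.1 -106.9   64. ]
scene first_guards [329.  215.3] 0.7 [ 491.9 -112.4   64. ]
scene first_guards [309.8 253.3] 0.67 [474.2  24.5  64. ]
scene second_guards [305.3 210. ] 0.97 [ 546.1 -108.    64. ]
scene lever_knob [309.5 229.9] 0.7 [474.1  30.1 122. ]
scene neutral_notch [331.8 219.4] 0.63 [ 480.7 -100.6   64. ]
scene green_slot_end [277.6 186.1] 0.56 [ 650.7 -173.4   64. ]
scene tin_center [245.4 284.5] 0.93 [508.2 193.9 110. ]
scene tin_center [186.7 265.1] 0.88 [619.6 199.7 110. ]
scene bar_center [342.9 203.4] 0.84 [ 475.2 -148.3   79. ]
1.3
```

```bash
python3 - <<'E'
import cv2
a=cv2.imread("pics/top1.png");cv2.imwrite("pics/t2.png",cv2.resize(a[120:300,150:390],None,fx=3.2,fy=3.2,interpolation=cv2.INTER_CUBIC))
a=cv2.imread("pics/scene1.png");cv2.imwrite("pics/s2.png",cv2.resize(a[150:350,160:420],None,fx=3,fy=3,interpolation=cv2.INTER_CUBIC))
E
```

```text
(no output)
```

View pics/t2.png

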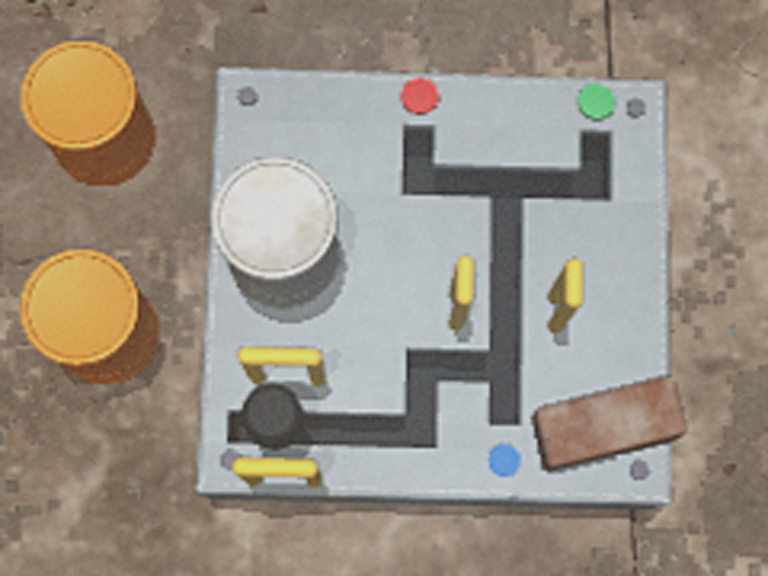

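View pics/s2.png

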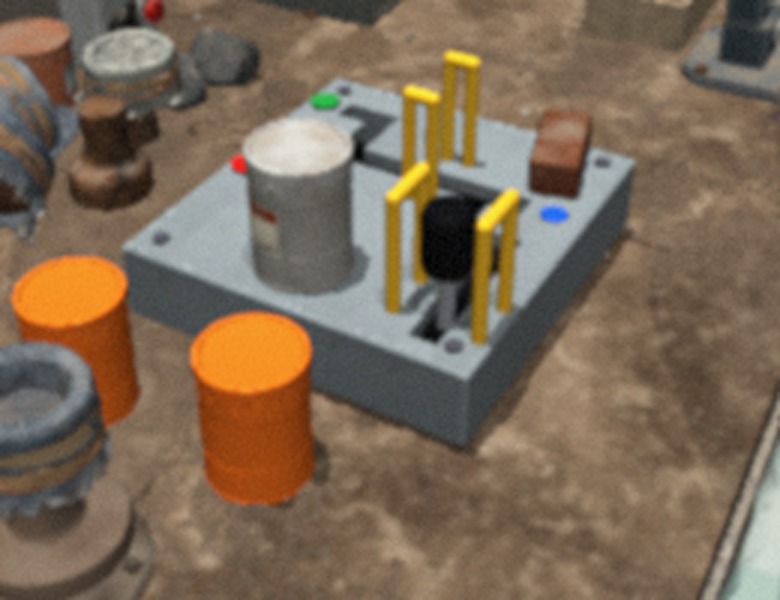

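View pics/top1.png

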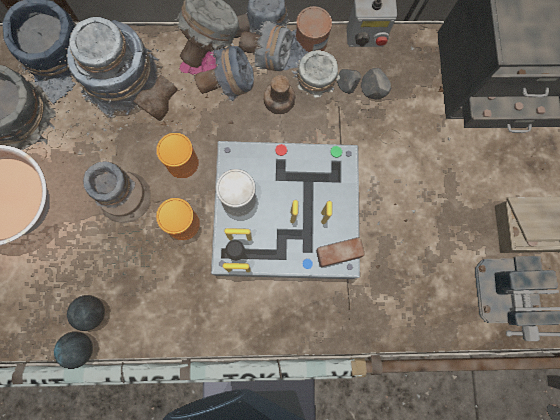

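View pics/scene1.png

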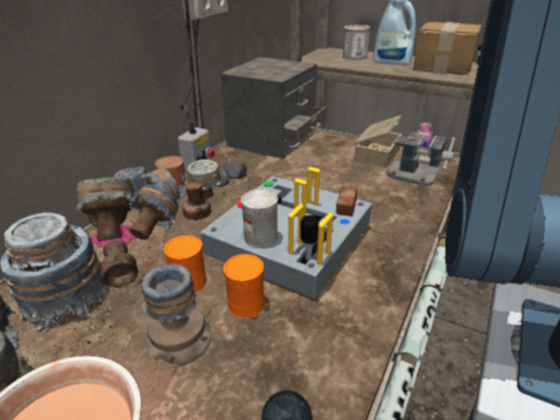

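```bash
cat >> h.py <<'E'
def fit(S,W):
    S=np.array(S,float);W=np.array(W,float);s=S-S.mean(0);w=W-W.mean(0)
    a=np.arctan2((s[:,0]*w[:,1]-s[:,1]*w[:,0]).sum(),(s*w).sum())
    R=np.array([[np.cos(a),-np.sin(a)],[np.sin(a),np.cos(a)]]);t=W.mean(0)-R@S.mean(0)
    return a,R,t,W-(S@R.T+t)
def blobs(im):
    h=cv2.cvtColor(im,cv2.COLOR_RGB2HSV);o={}
    for n,(lo,hi) in dict(red=(172,180),red0=(0,5),green=(55,85),blue=(100,118)).items():
        m=((h[...,0]>=lo)&(h[...,0]<=hi)&(h[...,1]>120)&(h[...,2]>110)).astype(np.uint8)
        k,_,st,c=cv2.connectedComponentsWithStats(m)
        o[n]=[(st[i,4],np.round(c[i],1)) for i in range(1,k) if st[i,4]>25]
    return o
E
python3 - <<'E'
from h import *
im=cv2.imread("pics/top1.png")[:,:,::-1].copy()
print(blobs(im))
f=lambda u,v:((u+.5)/3.2-.5+150,(v+.5)/3.2-.5+120)
L=[((218,68),(155,132),.064),((666,81),(155,-150),.064),((670,503),(-110,-150),.064),((197,493),(-110,132),.064),
((420,96),(138,5),.068),((596,101),(138,-105),.068),((504,460),(-86,-50),.064),
((404,195),(75,15),.064),((611,199),(75,-115),.064),((436,446),(-80,-10),.064),((408,350),(-20,10),.064),((489,424),(-69,-40),.064),((520,424),(-69,-60),.064),
]
S=[l[1] for l in L];W=[atz("top",f(*l[0]),l[2])[:2]*1000 for l in L]
a,R,t,r=fit(S,W);print(a,t);print(np.round(r,1))
for n,p in dict(k=(-70,80),notch=(-57,-50),c1=(-70,0),c2=(-30,0),c3=(-30,-50),fk=(85,-50),g1=(85,-105),g2=(110,-105)).items(): print(n,np.round(R@p+t,1))
k=atz("top",f(274,416),.144)*1000;print("knob",k,R.T@(k[:2]-t))
b=atz("top",f(610,424),.094)*1000
E
```

```text
{'red': [], 'red0': [(np.int32(32), array([381.2,  38.9])), (np.int32(95), array([280.7, 149.6]))], 'green': [], 'blue': [(np.int32(70), array([307. , 263.4]))]}
-0.04168693206835801 [544.3341954 -60.6594547]
[[-2.1 -1. ]
 [-2.2  0.7]
 [ 0.5  1.8]
 [-0.1 -0.9]
 [-1.  -0.2]
 [-1.   0.3]
 [-0.5  0.4]
 [-0.7 -1.7]
 [ 0.4  0.7]
 [ 0.9  0.9]
 [-1.9 -1.1]
 [ 3.7 -0.6]
 [ 4.2  0.8]]
k [477.7  22.2]
notch [ 485.3 -108.2]
c1 [474.4 -57.7]
c2 [514.4 -59.4]
c3 [ 512.3 -109.4]
fk [ 627.2 -114.2]
g1 [ 624.9 -169.1]
g2 [ 649.9 -170.2]
knob [475.29443954  24.57174964 144.        ] [-72.53177433  82.27993555]
```

Call:
drive_tool(
  increments=[
    [17, 37, 0, 0, 0, -0.035, 1],
    [34, 74, 0, 0, 0, -0.07, 1],
    [51, 111, 0, 0, 0, -0.105, 1],
    [68, 148, 0, 0, 0, -0.14, 1],
    [85, 185, 0, 0, 0, -0.175, 1],
    [102, 222, 0, 0, 0, -0.21, 1],
    [119, 259, 0, 0, 0, -0.245, 1],
    [136, 296, 0, 0, 0, -0.28, 1],
  ],
  force=25,
)

```text
time_s: 1.97
tool_pos: [0.376, -0.1973, 0.2329]
ee_rot: [0.0, 0.996, 0.084, 0.0]
contact_force: [-0.3, -0.0, 0.3]
opening: 0.0929
```

Call:
drive_tool(
  increments=[
    [17, 37, 0, 0, 0, -0.035, 1],
    [34, 74, 0, 0, 0, -0.07, 1],
    [51, 111, 0, 0, 0, -0.105, 1],
    [68, 148, 0, 0, 0, -0.14, 1],
    [85, 185, 0, 0, 0, -0.175, 1],
    [102, 222, 0, 0, 0, -0.212, 1],
    [102, 222, 0, 0, 0, -0.212, 1],
    [102, 222, 0, 0, 0, -0.212, 1],
  ],
)

```text
time_s: 2.63
tool_pos: [0.4779, 0.025, 0.2325]
ee_rot: [0.0, 1.0, -0.018, -0.0]
contact_force: [0.1, -0.8, 0.3]
opening: 0.093
```

```bash
python3 - <<'E'
from h import *
s=manip.get_state();print({k:np.round(v,3) for k,v in s.items()})
i=manip.camera_info("wrist");snap("wrist","w1.png");snap("top","top3.png")
for n,z in dict(lever_knob=.122,corner_1=.064,neutral_notch=.064,bar_center=.079).items():
    for d in manip.landmark_of("wrist",n)[:2]:print(n,np.round(d["uv"],1),round(d["score"],2),np.round(1000*atz("wrist",d["uv"],z),1))
print(np.round(i["pose"],3),i["fx"]); print(proj("wrist",[.4777,.0245,.122]))
E
```

```text
{'time_s': np.float64(2.633), 'joint_positions': array([-0.181,  0.129,  1.698, -0.   ,  1.315,  1.425]), 'joint_vel': array([-0.065, -0.014,  0.022, -0.018,  0.002, -0.025]), 'joint_efforts': array([  1.655, -35.781, -28.613,   0.349,  -0.143,   0.348]), 'tool_pos': array([0.478, 0.025, 0.233]), 'ee_rot': array([ 0.   ,  1.   , -0.018, -0.   ]), 'contact_force': array([ 0.131, -0.817,  0.253]), 'torque': array([-0.017,  0.019,  0.029]), 'opening': np.float64(0.093)}
lever_knob [279.8 212.7] 0.58 [478.   22.7 122. ]
corner_1 [368.3 155. ] 0.94 [513.3 -62.6  64. ]
corner_1 [421.5 157.5] 0.91 [ 508.9 -113.    64. ]
neutral_notch [417.  188.5] 0.8 [ 478.8 -111.2   64. ]
neutral_notch [283.4 196.5] 0.74 [476.4  18.9  64. ]
bar_center [484.8 194. ] 0.78 [ 474.7 -168.6   79. ]
[[-0.035 -0.954 -0.296  0.561]
 [-0.999  0.033  0.01   0.022]
 [ 0.     0.297 -0.955  0.386]
 [ 0.     0.     0.     1.   ]] 339.66368923141977
[np.float64(277.0), np.float64(213.4)]
```

View pics/w1.png

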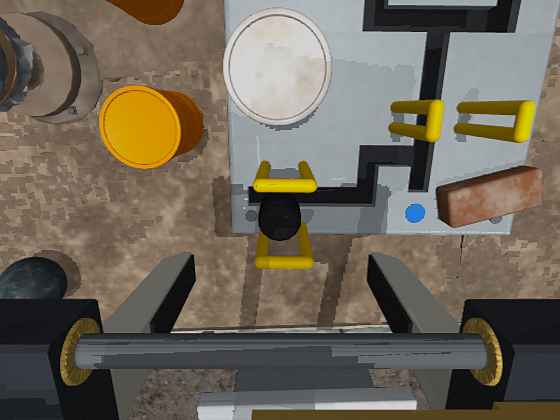

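```bash
python3 - <<'E'
from h import *
im=cv2.imread("pics/w1.png")
L=[((414.5,213),(-86,-50)),((232,236),(-110,132)),((513,235),(-110,-150)),((359.5,146.5),(-20,10)),((410,191),(-65,-40)),((428.5,190.5),(-65,-60)),((249,187),(-60,115)),((374,205),(-80,-10)),((425,32),(75,-40))]
S=[l[1] for l in L];W=[atz("wrist",l[0],.064)[:2]*1000 for l in L]
a,R,t,r=fit(S,W);print(a,t);print(np.round(r,1))
print(R@(-70,80)+t,R@(-57,-50)+t,R@(110,-105)+t)
k=atz("wrist",(280,204),.144)*1000;print(k,R.T@(k[:2]-t))
cv2.imwrite("pics/w1c.png",cv2.resize(im[140:280,200:460],None,fx=3,fy=3,interpolation=cv2.INTER_CUBIC))
E
```

```text
-0.03878775739330022 [542.62156861 -64.94558145]
[[-0.8  1. ]
 [-0.5  1.4]
 [-0.7 -1.6]
 [-1.3 -0.1]
 [ 0.5 -2.2]
 [ 1.1 -0.1]
 [ 0.2 -0.5]
 [ 1.6  1.8]
 [-0.1  0.2]]
[475.77646173  17.70870874] [ 483.72553959 -112.69762608] [ 648.46713865 -174.13218916]
[491.79784238  21.40437611 144.        ] [-54.13398055  84.31416528]
```

View pics/w1c.png

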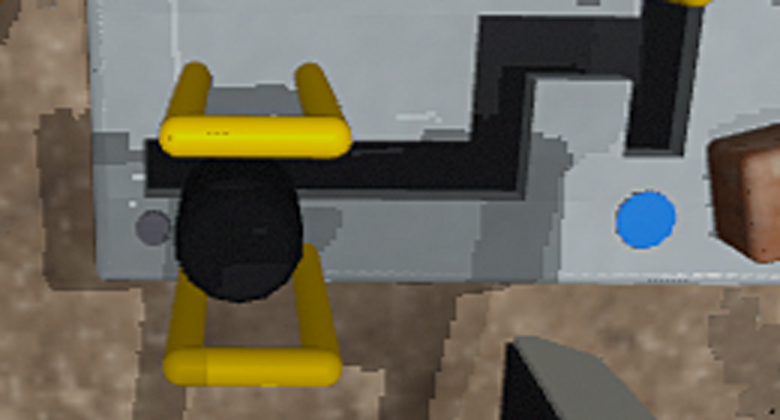

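```bash
python3 - <<'E'
from h import *
f=lambda u,v:((u+.5)/3-.5+160,(v+.5)/3-.5+150)
L=[((554,214),(-86,-50),.064),((466,378),(-110,132),.064),((125,247),(155,132),.064),((634,163),(-110,-150),.064),((326,101),(138,-105),.068)]
S=[l[1] for l in L];W=[atz("scene",f(*l[0]),l[2])[:2]*1000 for l in L]
a,R,t,r=fit(S,W);print(a,t);print(np.round(r,1))
print(R@(-70,80)+t,R@(-57,-50)+t,R@(110,-105)+t)
# settled wrist recheck
import time
print(np.round(manip.get_state()["tool_pos"],4)); i=manip.camera_info("wrist"); im=snap("wrist","w2.png");print(np.round(i["pose"],4))
print(blobs(im)['blue'])
print(atz("wrist",blobs(im)['blue'][0][1],.064))
E
```

```text
-0.04753162050567128 [541.75717629 -58.47299497]
[[ 1.5 -2.8]
 [ 1.7 -1.5]
 [-3.9 -2.1]
 [ 1.5  5.4]
 [-0.9  1. ]]
[475.63733331  24.76261259] [ 482.44586669 -105.70824191] [ 646.64399955 -168.58091614]
[0.4774 0.0215 0.2327]
[[-4.270e-02 -9.542e-01 -2.961e-01  5.609e-01]
 [-9.991e-01  4.100e-02  1.210e-02  1.800e-02]
 [ 6.000e-04  2.964e-01 -9.551e-01  3.858e-01]
 [ 0.000e+00  0.000e+00  0.000e+00  1.000e+00]]
[(np.int32(297), array([411.5, 211.4]))]
[ 0.45578899 -0.10739489  0.064     ]
```

Call:
drive_tool(
  increments=[
    [0, 1, -30, 0, 0, 0, 1],
    [0, 2, -60, 0, 0, 0, 1],
    [0, 2, -90, 0, 0, 0, 1],
    [0, 2, -112, 0, 0, 0, 1],
    [0, 2, -112, 0, 0, 0, 1],
    [0, 2, -112, 0, 0, 0, 1],
    [0, 2, -112, 0, 0, 0, 0],
    [0, 2, -112, 0, 0, 0, -1],
  ],
  force=25,
)

```text
time_s: 3.65
tool_pos: [0.4791, 0.0244, 0.1225]
ee_rot: [0.0, 1.0, -0.021, 0.002]
contact_force: [1.6, 0.0, 0.4]
opening: 0.0837
```

Call:
drive_tool(
  increments=[
    [0, 0, 0, 0, 0, 0, -1],
    [0, 0, 0, 0, 0, 0, -1],
    [0, 0, 0, 0, 0, 0, -1],
    [0, 0, 0, 0, 0, 0, -1],
    [0, 0, 0, 0, 0, 0, -1],
    [0, 0, 0, 0, 0, 0, -1],
  ],
)

```text
time_s: 4.15
tool_pos: [0.4777, 0.025, 0.1207]
ee_rot: [-0.0, 1.0, -0.021, 0.0]
contact_force: [-0.2, -0.6, -0.1]
opening: 0.0443
```

```bash
python3 - <<'E'
from h import *
s=manip.get_state();print({k:np.round(v,4) for k,v in s.items()})
snap("wrist","w3.png")
E
```

```text
{'time_s': np.float64(4.15), 'joint_positions': array([-0.1815,  0.2419,  1.858 ,  0.    ,  1.0416,  1.4304]), 'joint_vel': array([ 0.0007,  0.0019,  0.0006,  0.0005,  0.0002, -0.0005]), 'joint_efforts': array([-1.00000e-03, -3.83545e+01, -2.39901e+01,  2.19000e-02,
       -7.63000e-02,  0.00000e+00]), 'tool_pos': array([0.4777, 0.025 , 0.1207]), 'ee_rot': array([-0.000e+00,  9.998e-01, -2.060e-02,  1.000e-04]), 'contact_force': array([-0.2049, -0.5692, -0.0816]), 'torque': array([ 0.025 ,  0.0067, -0.0265]), 'opening': np.float64(0.0443)}
```

View pics/w3.png

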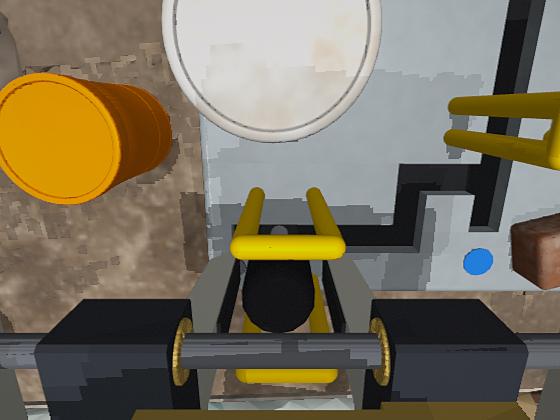

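Call:
drive_tool(
  increments=[
    [0, 0, 0, 0, 0, 0, -1],
    [0, 0, 0, 0, 0, 0, -1],
    [0, 0, 0, 0, 0, 0, -1],
    [0, 0, 0, 0, 0, 0, -1],
    [0, 0, 0, 0, 0, 0, -1],
  ],
)

```text
time_s: 4.62
tool_pos: [0.4776, 0.0251, 0.1206]
ee_rot: [-0.0, 1.0, -0.021, -0.0]
contact_force: [-0.5, 2.0, 0.8]
opening: 0.0336
```

Call:
drive_tool(
  increments=[
    [-0.5, -11, 0, 0, 0, 0, -1],
    [-1, -22, 0, 0, 0, 0, -1],
    [-1.5, -34, 0, 0, 0, 0, -1],
    [-2, -46, 0, 0, 0, 0, -1],
    [-2.5, -58, 0, 0, 0, 0, -1],
    [-3, -70, 0, 0, 0, 0, -1],
    [-3.5, -82, 0, 0, 0, 0, -1],
    [-3.5, -83, 0, 0, 0, 0, -1],
  ],
)

```text
time_s: 5.28
tool_pos: [0.474, -0.0605, 0.1207]
ee_rot: [0.001, 1.0, -0.021, -0.0]
contact_force: [-0.1, 0.3, 1.8]
opening: 0.0337
```

Call:
drive_tool(
  increments=[
    [0, 0, 0, 0, 0, 0, -1],
    [0, 0, 0, 0, 0, 0, -1],
    [0, 0, 0, 0, 0, 0, -1],
  ],
)

```text
time_s: 5.53
tool_pos: [0.474, -0.0584, 0.1206]
ee_rot: [0.0, 1.0, -0.02, -0.0]
contact_force: [-0.5, -1.6, 0.8]
opening: 0.0335
```

```bash
python3 - <<'E'
from h import *
s=manip.get_state();print({k:np.round(s[k],4) for k in ("time_s","tool_pos","contact_force","opening")})
snap("wrist","w4.png")
E
```

```text
{'time_s': np.float64(5.5333), 'tool_pos': array([ 0.474 , -0.0584,  0.1206]), 'contact_force': array([-0.5254, -1.6289,  0.8043]), 'opening': np.float64(0.0335)}
```

View pics/w4.png

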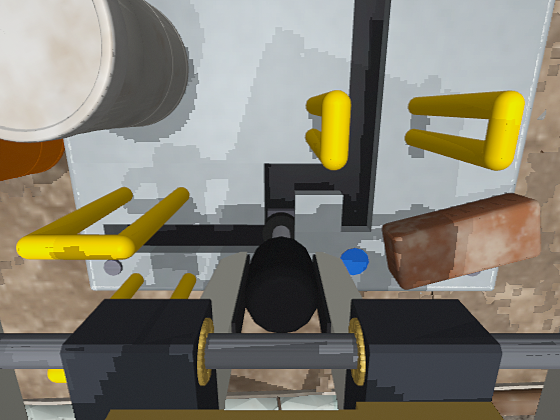

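Call:
drive_tool(
  increments=[
    [8, -0.3, 0, 0, 0, 0, -1],
    [18, -0.7, 0, 0, 0, 0, -1],
    [28, -1.1, 0, 0, 0, 0, -1],
    [38, -1.6, 0, 0, 0, 0, -1],
    [40, -1.7, 0, 0, 0, 0, -1],
    [40, -1.7, 0, 0, 0, 0, -1],
    [40, -1.7, 0, 0, 0, 0, -1],
  ],
)

```text
time_s: 6.17
tool_pos: [0.5155, -0.0596, 0.1208]
ee_rot: [-0.0, 1.0, -0.021, 0.001]
contact_force: [1.6, 0.7, -0.6]
opening: 0.0334
```

Call:
drive_tool(
  increments=[
    [-0.3, -8, 0, 0, 0, 0, -1],
    [-0.7, -18, 0, 0, 0, 0, -1],
    [-1.2, -28, 0, 0, 0, 0, -1],
    [-1.6, -38, 0, 0, 0, 0, -1],
    [-2, -48, 0, 0, 0, 0, -1],
    [-2, -50, 0, 0, 0, 0, -1],
    [-2, -50, 0, 0, 0, 0, -1],
    [-2, -50, 0, 0, 0, 0, -1],
  ],
)

```text
time_s: 6.83
tool_pos: [0.512, -0.1111, 0.1207]
ee_rot: [0.001, 1.0, -0.021, 0.0]
contact_force: [0.5, -2.7, 0.0]
opening: 0.0335
```

```bash
python3 - <<'E'
from h import *
s=manip.get_state();print({k:np.round(s[k],4) for k in ("time_s","tool_pos","contact_force","opening")})
snap("wrist","w5.png")
E
```

```text
{'time_s': np.float64(6.8333), 'tool_pos': array([ 0.512 , -0.1111,  0.1207]), 'contact_force': array([ 0.5102, -2.7154,  0.0123]), 'opening': np.float64(0.0335)}
```

View pics/w5.png

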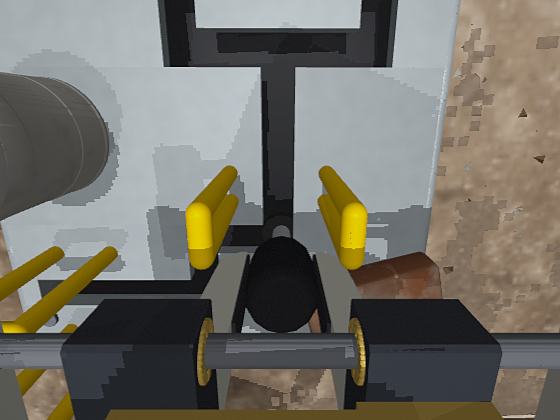

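Call:
drive_tool(
  increments=[
    [-8, 0.3, 0, 0, 0, 0, -1],
    [-17, 0.7, 0, 0, 0, 0, -1],
    [-25, 1, 0, 0, 0, 0, -1],
    [-27, 1.1, 0, 0, 0, 0, -1],
    [-27, 1.1, 0, 0, 0, 0, -1],
    [-27, 1.1, 0, 0, 0, 0, -1],
    [-27, 1.1, 0, 0, 0, 0, -1],
  ],
)

```text
time_s: 7.47
tool_pos: [0.4842, -0.1083, 0.1206]
ee_rot: [-0.0, 1.0, -0.021, -0.001]
contact_force: [-2.6, -0.9, 1.9]
opening: 0.0332
```

```bash
python3 - <<'E'
from h import *
s=manip.get_state();print({k:np.round(s[k],4) for k in ("time_s","tool_pos","contact_force","opening")})
snap("wrist","w6.png")
E
```

```text
{'time_s': np.float64(7.4667), 'tool_pos': array([ 0.4842, -0.1083,  0.1206]), 'contact_force': array([-2.5936, -0.8844,  1.8965]), 'opening': np.float64(0.0332)}
```

View pics/w6.png

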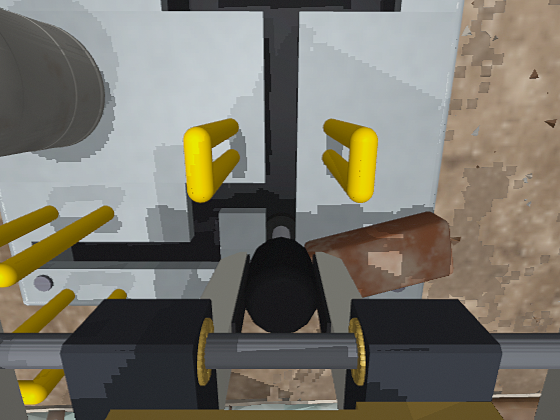

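Call:
drive_tool(
  increments=[
    [0, 0, 0, 0, 0, 0, 0.3],
    [0, 0, 0, 0, 0, 0, 0.3],
    [0, 0, 0, 0, 0, 0, 0.3],
    [0, 0, 0, 0, 0, 0, 0.3],
    [0, 0, 0, 0, 0, 0, 0.3],
    [0, 0, 0, 0, 0, 0, 0.3],
    [0, 0, 0, 0, 0, 0, 0.3],
    [0, 0, 0, 0, 0, 0, 0.3],
  ],
)

```text
time_s: 8.18
tool_pos: [0.4852, -0.1086, 0.1206]
ee_rot: [-0.0, 1.0, -0.021, -0.0]
contact_force: [-0.6, 0.2, 0.1]
opening: 0.0605
```

Call:
drive_tool(
  increments=[
    [0, 0, 15, 0, 0, 0, 0.3],
    [0, 0, 40, 0, 0, 0, 0.3],
    [0, 0, 75, 0, 0, 0, 0.3],
    [0, 0, 95, 0, 0, 0, 1],
    [0, 0, 95, 0, 0, 0.12, 1],
    [0, 0, 95, 0, 0, 0.24, 1],
    [0, 0, 95, 0, 0, 0.36, 1],
    [0, 0, 95, 0, 0, 0.36, 1],
  ],
)

```text
time_s: 8.85
tool_pos: [0.4851, -0.1086, 0.2158]
ee_rot: [0.0, 0.987, 0.161, 0.0]
contact_force: [-0.3, 0.0, 0.6]
opening: 0.0892
```

```bash
python3 - <<'E'
from h import *
s=manip.get_state();print({k:np.round(s[k],4) for k in ("time_s","joint_positions","tool_pos","contact_force","opening")})
snap("wrist","w7.png");snap("top","top7.png")
E
```

```text
{'time_s': np.float64(8.85), 'joint_positions': array([-4.4500e-01,  1.7580e-01,  1.6842e+00,  1.0000e-04,  1.2812e+00,
        8.0260e-01]), 'tool_pos': array([ 0.4851, -0.1086,  0.2158]), 'contact_force': array([-0.2744,  0.0021,  0.5604]), 'opening': np.float64(0.0892)}
```

View pics/w7.png

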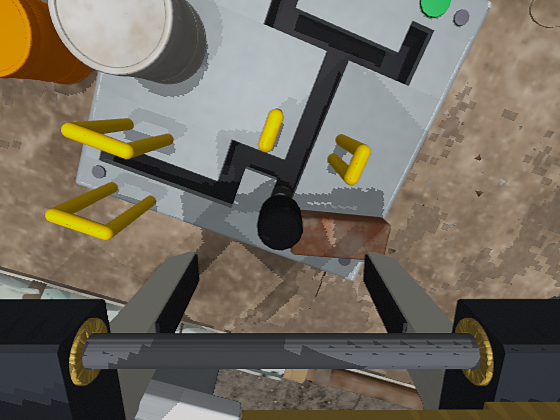

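Call:
drive_tool(
  increments=[
    [0, 0, 0, 0, 0, 0.11, 0.4],
    [0, 0, 0, 0, 0, 0.22, 0.4],
    [0, 0, 0, 0, 0, 0.33, 0.4],
    [0, 0, 0, 0, 0, 0.44, 0.4],
    [0, 0, 0, 0, 0, 0.55, 0.4],
    [0, 0, 0, 0, 0, 0.66, 0.4],
    [0, 0, 0, 0, 0, 0.77, 0.4],
    [0, 0, 0, 0, 0, 0.88, 0.4],
  ],
)

```text
time_s: 9.62
tool_pos: [0.4851, -0.1086, 0.2155]
ee_rot: [-0.0, 0.825, 0.565, -0.0]
contact_force: [-0.7, 1.1, -0.3]
opening: 0.0651
```

Call:
drive_tool(
  increments=[
    [0, 0, 0, 0, 0, 0.11, 0.4],
    [0, 0, 0, 0, 0, 0.22, 0.4],
    [0, 0, 0, 0, 0, 0.331, 0.4],
    [0, 0, 0, 0, 0, 0.331, 0.4],
    [0, 0, 0, 0, 0, 0.331, 0.4],
    [0, 0, 0, 0, 0, 0.331, 0.4],
  ],
)

```text
time_s: 10.12
tool_pos: [0.4851, -0.1087, 0.2156]
ee_rot: [-0.0, 0.723, 0.691, -0.0]
contact_force: [0.2, -1.2, 0.2]
opening: 0.0651
```

```bash
python3 - <<'E'
from h import *
s=manip.get_state();print({k:np.round(s[k],4) for k in ("time_s","joint_positions","tool_pos","ee_rot","contact_force","opening")})
snap("wrist","w8.png")
E
```

```text
{'time_s': np.float64(10.1167), 'joint_positions': array([-0.4451,  0.1763,  1.6842,  0.    ,  1.2812, -0.3994]), 'tool_pos': array([ 0.4851, -0.1087,  0.2156]), 'ee_rot': array([-1.000e-04,  7.231e-01,  6.908e-01, -0.000e+00]), 'contact_force': array([ 0.1815, -1.248 ,  0.2273]), 'opening': np.float64(0.0651)}
```

View pics/w8.png

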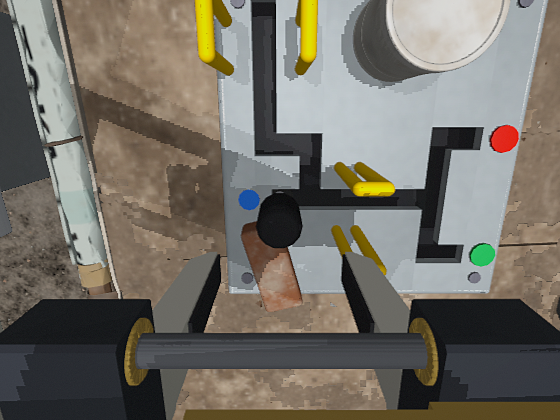

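Call:
drive_tool(
  increments=[
    [0, 0, -30, 0, 0, 0, 0.4],
    [0, 0, -60, 0, 0, 0, 0.4],
    [0, 0, -85, 0, 0, 0, 0.4],
    [0, 0, -95, 0, 0, 0, 0.4],
    [0, 0, -95, 0, 0, 0, 0.4],
    [0, 0, -95, 0, 0, 0, 0.4],
    [0, 0, -95, 0, 0, 0, -1],
    [0, 0, -95, 0, 0, 0, -1],
  ],
)

```text
time_s: 10.83
tool_pos: [0.4864, -0.1092, 0.1223]
ee_rot: [0.002, 0.722, 0.692, 0.001]
contact_force: [0.1, 0.3, 0.3]
opening: 0.056
```

Call:
drive_tool(
  increments=[
    [0, 0, 0, 0, 0, 0, -1],
    [0, 0, 0, 0, 0, 0, -1],
    [0, 0, 0, 0, 0, 0, -1],
    [0, 0, 0, 0, 0, 0, -1],
    [0, 0, 0, 0, 0, 0, -1],
    [0, 0, 0, 0, 0, 0, -1],
    [0, 0, 0, 0, 0, 0, -1],
    [0, 0, 0, 0, 0, 0, -1],
  ],
)

```text
time_s: 11.5
tool_pos: [0.4852, -0.1088, 0.1211]
ee_rot: [0.0, 0.721, 0.692, -0.0]
contact_force: [-2.1, 0.3, 5.0]
opening: 0.0334
```

```bash
python3 - <<'E'
from h import *
s=manip.get_state();print({k:np.round(s[k],4) for k in ("time_s","tool_pos","ee_rot","contact_force","opening")})
snap("wrist","w9.png")
E
```

```text
{'time_s': np.float64(11.5), 'tool_pos': array([ 0.4852, -0.1088,  0.1211]), 'ee_rot': array([ 2.000e-04,  7.214e-01,  6.925e-01, -0.000e+00]), 'contact_force': array([-2.1356,  0.3368,  4.9793]), 'opening': np.float64(0.0334)}
```

View pics/w9.png

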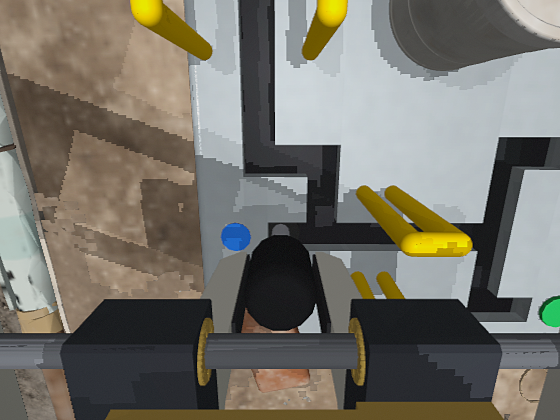

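Call:
drive_tool(
  increments=[
    [8, -0.3, 0, 0, 0, 0, -1],
    [18, -0.7, 0, 0, 0, 0, -1],
    [28, -1.2, 0, 0, 0, 0, -1],
    [38, -1.6, 0, 0, 0, 0, -1],
    [48, -2, 0, 0, 0, 0, -1],
    [58, -2.4, 0, 0, 0, 0, -1],
    [66, -2.7, 0, 0, 0, 0, -1],
    [70, -2.9, 0, 0, 0, 0, -1],
  ],
)

```text
time_s: 12.22
tool_pos: [0.5564, -0.1118, 0.1206]
ee_rot: [0.0, 0.721, 0.693, 0.0]
contact_force: [-1.6, -1.3, 4.9]
opening: 0.0334
```

```bash
python3 - <<'E'
from h import *
s=manip.get_state();print({k:np.round(s[k],4) for k in ("time_s","tool_pos","ee_rot","contact_force","opening")})
snap("wrist","w10.png")
E
```

```text
{'time_s': np.float64(12.2167), 'tool_pos': array([ 0.5564, -0.1118,  0.1206]), 'ee_rot': array([2.000e-04, 7.214e-01, 6.925e-01, 0.000e+00]), 'contact_force': array([-1.5648, -1.2948,  4.8953]), 'opening': np.float64(0.0334)}
```

View pics/w10.png

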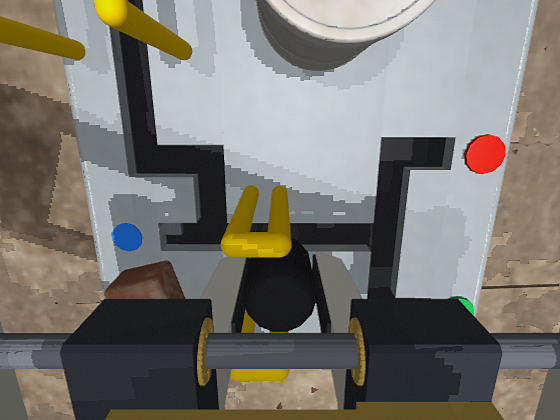

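Call:
drive_tool(
  increments=[
    [10, -0.4, 0, 0, 0, 0, -1],
    [20, -0.8, 0, 0, 0, 0, -1],
    [30, -1.2, 0, 0, 0, 0, -1],
    [40, -1.7, 0, 0, 0, 0, -1],
    [50, -2.1, 0, 0, 0, 0, -1],
    [60, -2.5, 0, 0, 0, 0, -1],
    [68, -2.8, 0, 0, 0, 0, -1],
    [72, -3, 0, 0, 0, 0, -1],
  ],
)

```text
time_s: 12.93
tool_pos: [0.6276, -0.1146, 0.1201]
ee_rot: [-0.0, 0.721, 0.692, -0.0]
contact_force: [-2.3, -0.5, 1.9]
opening: 0.0335
```

Call:
drive_tool(
  increments=[
    [0, 0, 0, 0, 0, 0, -1],
    [0, 0, 0, 0, 0, 0, -1],
    [0, 0, 0, 0, 0, 0, -1],
  ],
)

```text
time_s: 13.18
tool_pos: [0.6277, -0.1146, 0.1208]
ee_rot: [0.001, 0.721, 0.692, 0.001]
contact_force: [2.9, -1.1, 0.9]
opening: 0.0335
```

```bash
python3 - <<'E'
from h import *
s=manip.get_state();print({k:np.round(s[k],4) for k in ("time_s","tool_pos","ee_rot","contact_force","opening")})
snap("wrist","w11.png")
E
```

```text
{'time_s': np.float64(13.1833), 'tool_pos': array([ 0.6277, -0.1146,  0.1208]), 'ee_rot': array([7.000e-04, 7.215e-01, 6.924e-01, 5.000e-04]), 'contact_force': array([ 2.8844, -1.133 ,  0.8646]), 'opening': np.float64(0.0335)}
```

View pics/w11.png

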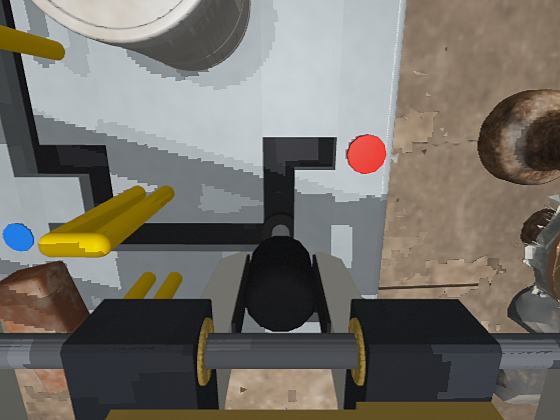

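Stem (280,232) is at the fork, centred in the cross leg. Now −y to the right-hand (green) side.

Call:
drive_tool(
  increments=[
    [-0.3, -8, 0, 0, 0, 0, -1],
    [-0.7, -18, 0, 0, 0, 0, -1],
    [-1.2, -28, 0, 0, 0, 0, -1],
    [-1.6, -38, 0, 0, 0, 0, -1],
    [-2, -48, 0, 0, 0, 0, -1],
    [-2.3, -55, 0, 0, 0, 0, -1],
    [-2.3, -55, 0, 0, 0, 0, -1],
    [-2.3, -55, 0, 0, 0, 0, -1],
  ],
)

```text
time_s: 13.9
tool_pos: [0.6247, -0.1712, 0.1207]
ee_rot: [0.001, 0.722, 0.692, -0.001]
contact_force: [2.2, -2.3, 1.1]
opening: 0.0336
```

```bash
python3 - <<'E'
from h import *
s=manip.get_state();print({k:np.round(s[k],4) for k in ("time_s","tool_pos","ee_rot","contact_force","opening")})
snap("wrist","w12.png")
E
```

```text
{'time_s': np.float64(13.9), 'tool_pos': array([ 0.6247, -0.1712,  0.1207]), 'ee_rot': array([ 6.000e-04,  7.217e-01,  6.922e-01, -5.000e-04]), 'contact_force': array([ 2.1929, -2.2741,  1.1191]), 'opening': np.float64(0.0336)}
```

View pics/w12.png

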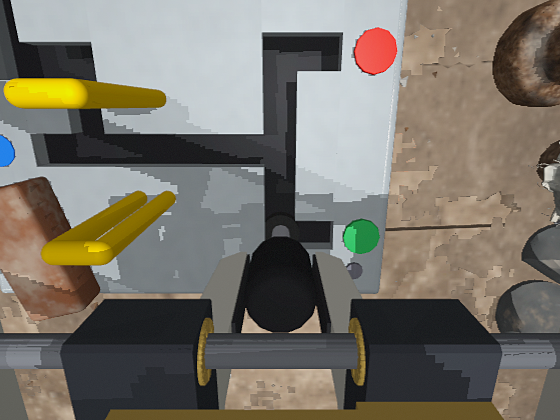

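Call:
drive_tool(
  increments=[
    [7, -0.3, 0, 0, 0, 0, -1],
    [14, -0.6, 0, 0, 0, 0, -1],
    [20, -0.8, 0, 0, 0, 0, -1],
    [25, -1, 0, 0, 0, 0, -1],
    [28, -1.2, 0, 0, 0, 0, -1],
    [29, -1.2, 0, 0, 0, 0, -1],
    [29, -1.2, 0, 0, 0, 0, -1],
    [29, -1.2, 0, 0, 0, 0, -1],
  ],
)

```text
time_s: 14.62
tool_pos: [0.6534, -0.1705, 0.1202]
ee_rot: [-0.001, 0.721, 0.693, -0.0]
contact_force: [-4.2, -2.1, -0.4]
opening: 0.0334
```

```bash
python3 - <<'E'
from h import *
s=manip.get_state();print({k:np.round(s[k],4) for k in ("time_s","tool_pos","ee_rot","contact_force","opening")})
snap("wrist","w13.png")
E
```

```text
{'time_s': np.float64(14.6167), 'tool_pos': array([ 0.6534, -0.1705,  0.1202]), 'ee_rot': array([-6.000e-04,  7.214e-01,  6.926e-01, -4.000e-04]), 'contact_force': array([-4.1588, -2.1348, -0.3829]), 'opening': np.float64(0.0334)}
```

View pics/w13.png

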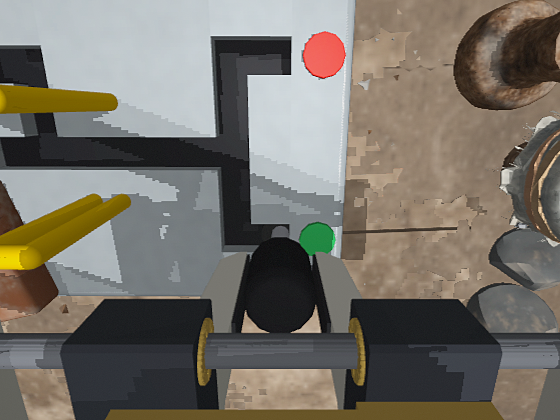

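Call:
drive_tool(
  increments=[
    [1, 0, 0, 0, 0, 0, -1],
    [2, 0, 0, 0, 0, 0, -1],
    [3, 0, 0, 0, 0, 0, -1],
    [3, 0, 0, 0, 0, 0, -1],
    [3, 0, 0, 0, 0, 0, -1],
  ],
)

```text
time_s: 15.08
tool_pos: [0.6538, -0.1704, 0.1198]
ee_rot: [-0.003, 0.721, 0.692, -0.002]
contact_force: [-11.1, -2.0, 1.3]
opening: 0.0334
```

Against the stop (−11 N). Back off 3 mm of command, then release evenly and lift.

Call:
drive_tool(
  increments=[
    [-3, 0, 0, 0, 0, 0, -1],
    [-3, 0, 0, 0, 0, 0, -1],
    [-3, 0, 0, 0, 0, 0, 0.3],
    [-3, 0, 0, 0, 0, 0, 0.3],
    [-3, 0, 0, 0, 0, 0, 0.3],
    [-3, 0, 0, 0, 0, 0, 0.3],
    [-3, 0, 0, 0, 0, 0, 0.3],
    [-3, 0, 0, 0, 0, 0, 0.3],
  ],
)

```text
time_s: 15.75
tool_pos: [0.6542, -0.1706, 0.1208]
ee_rot: [0.0, 0.721, 0.692, 0.0]
contact_force: [0.2, 0.9, -0.4]
opening: 0.0605
```

Call:
drive_tool(
  increments=[
    [0, 0, 0, 0, 0, 0, 0.3],
    [0, 0, 15, 0, 0, 0, 0.3],
    [0, 0, 45, 0, 0, 0, 0.3],
    [0, 0, 80, 0, 0, 0, 0.3],
    [0, 0, 110, 0, 0, 0, 0.3],
    [-30, 0, 120, 0, 0, 0, 0.3],
    [-30, 0, 120, 0, 0, 0, 0.3],
    [-30, 0, 120, 0, 0, 0, 0.3],
  ],
)

```text
time_s: 16.42
tool_pos: [0.6235, -0.1708, 0.242]
ee_rot: [0.001, 0.722, 0.692, 0.0]
contact_force: [-0.4, 0.4, -0.4]
opening: 0.0606
```

```bash
python3 - <<'E'
from h import *
s=manip.get_state();print({k:np.round(s[k],4) for k in ("time_s","tool_pos","ee_rot","contact_force","opening")})
snap("wrist","w14.png");snap("top","top14.png")
E
```

```text
{'time_s': np.float64(16.4167), 'tool_pos': array([ 0.6235, -0.1708,  0.242 ]), 'ee_rot': array([1.000e-03, 7.216e-01, 6.923e-01, 4.000e-04]), 'contact_force': array([-0.4095,  0.4157, -0.4386]), 'opening': np.float64(0.0606)}
```

View pics/w14.png

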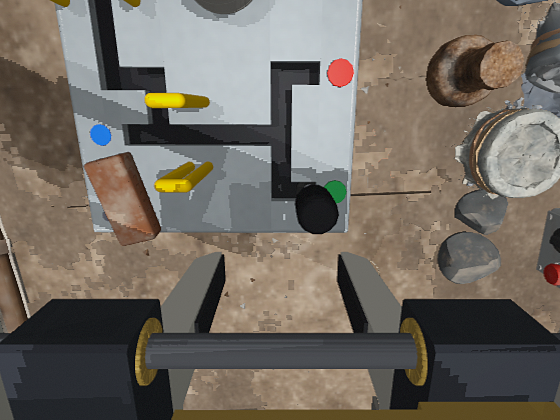

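```bash
python3 - <<'E'
from h import *
snap("scene","s14.png")
for c in("wrist","scene","top"):
  for n,z in dict(lever_knob=.122,tin_center=.11,bar_center=.079).items():
    for d in manip.landmark_of(c,n)[:3]:print(c,n,np.round(d["uv"],1),round(d["score"],2),np.round(1000*atz(c,d["uv"],z),1))
a=cv2.imread("pics/s14.png");cv2.imwrite("pics/s14c.png",cv2.resize(a[150:350,160:420],None,fx=3,fy=3,interpolation=cv2.INTER_CUBIC))
E
```

```text
wrist bar_center [121.9 200.3] 0.96 [ 472.4 -167.5   79. ]
scene lever_knob [276.7 165.4] 0.89 [ 649.7 -168.7  122. ]
scene tin_center [185.9 266.2] 0.92 [619.  202.5 110. ]
scene tin_center [263.6 217.6] 0.77 [576.9  18.5 110. ]
scene tin_center [245.2 287.6] 0.7 [504.8 199.9 110. ]
scene bar_center [345.9 201.3] 0.65 [ 472.5 -159.5   79. ]
scene bar_center [278.4 186.5] 0.35 [ 635.4 -149.5   79. ]
top tin_center [239.2 191.6] 0.85 [586.8  19.2 110. ]
top tin_center [183.5 155. ] 0.8 [658.8 123.1 110. ]
top tin_center [180.9 223.3] 0.71 [529.  125.3 110. ]
top bar_center [279.  159.3] 0.7 [658. -57.  79.]
top bar_center [238.9 191.6] 0.37 [594.3  21.4  79. ]
```

View pics/s14c.png

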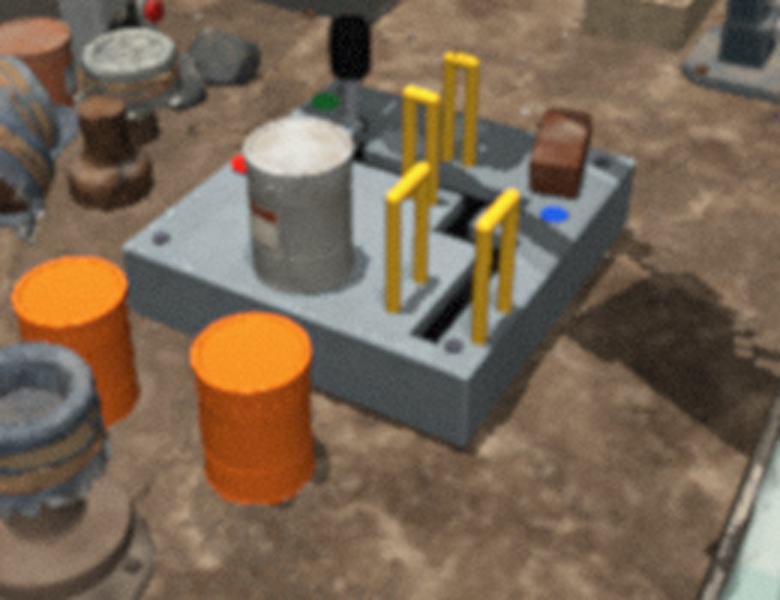

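View pics/top14.png

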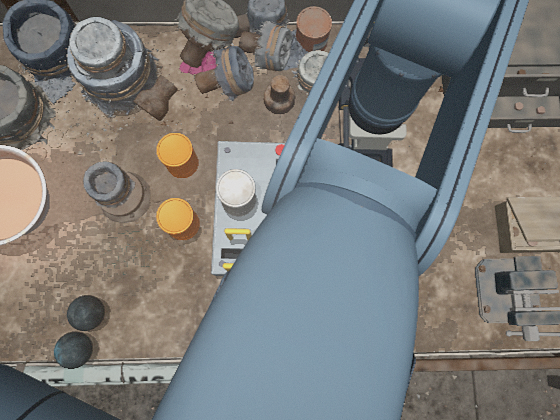

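```bash
python3 -c "
from bench import manip
print(manip.get_state()['contact_force']);print(manip.job_done())"
```

```text
[-0.90820024  0.21231291 -0.30618512]
the job is handed in; nothing more can be done
None
```

I shifted the lever home into the green-marked end slot, which is the right-hand one, and handed the job in at about 17 s on the robot's clock.

**What I did:** I took the lever along the zigzag slot into the neutral notch. There I let go completely, lifted clear and turned the fingers a quarter turn. I then took it again between the second pair of yellow guards and moved it via the fork into the green slot.

**Last checks**
- **Lever:** it ran against the slot's end, with the force rising to about 11 N and no further travel. After release, the scene camera put the knob at (650, −169) mm; the green slot end works out at (649, −171) mm, so it agrees within 2 mm.
- **Tin and bar:** both look unchanged in the pictures. The networks' readings for them scatter by several mm, up to about 11 mm for the bar. One top-view bar reading was plainly false, because the arm hid the bar.
- **Robot:** it stood about 0.12 m above its grip height and touched nothing. The force readings were under 1 N.

**One early disagreement:** the first wrist-camera fit was about 4 mm off in y because the arm was still settling. A repeat picture once it had settled matched the top camera, and I used that.

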